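# Pack the round steriliser basket

### The arm

A 6-joint arm with a two-finger parallel gripper is mounted at the origin on a cart in front of the work surface, level with it; the furniture and walls round the work are solid. World frame = base frame: x ahead of the robot, y to its left, z up, the work surface at z = 0. Lengths are in m, angles in degrees, forces in N, time in s.
With the tool pointing down it reaches from about 0.375 to 0.825 m from the base axis. Payload 5.5 kg.
Tool frame: the origin (TCP) lies at the very end of the fingers, on their centre line; the grasp point (between the pads) lies 19 mm behind it; z points along the fingers, y is the line along which they close (so a half turn about z gives the same grasp; the last joint's range is limited). The gripper opens to 85 mm and grips with 20 to 120 N. Pads are 22 mm wide; open, the fingers measure 114 mm over their backs; the gripper's body (76 mm by 85 mm) begins 54 mm behind the grasp point. The pads swing forward as they close: fully open they stand 13 mm farther back than shut.
Start: joints at [-65.546, 17.962, -2.699, 69.339, 0, 90], TCP at [0.248, -0.546, 0.206] pointing down, gripper open.
Joint ranges: [-152.73, 152.73], [-39.44, 99.34], [-58.76, 71.6], [-118.89, 123.64], [-81.53, 83.1], [-180, 180]. Speed limits (degrees/s): [136.94, 136.94, 172.46, 180, 180, 180].

### API

Orientations are given as a 3x3 rotation matrix whose columns are the frame's x, y, z axes.
In Python, from plant import get_obs, grab_frame, close_job gives the robot as it stands. The module is installed in compiled form; this text tells all that it offers.
- The arm moves only by the shell command python3 -m handwheel 'ROWS' [OPENING]. ROWS is JSON, a list of rows, each an object with "dp": the shift along the tool's x, y, z in cm, a list of three; "rot": the turn, a rotation vector about the tool's x, y, z in degrees, a list of three. A call has 1 to 8 rows; each row is the pose to reach, as a shift and turn from the pose commanded when the call began, along the tool's axes at that moment; what a row does not reach only later rows make up. A row lasts 1/12 s, in which the tool goes at most 41.7 mm and 7.16 degrees, less where a joint would pass 70% of its speed; a pose out of reach is approached as far as the arm can. A call with a gripper value outside its range is refused whole. OPENING is the opening, from 0 (shut) to 1 (fully open), set as the call begins (- or left out, the last holds). The fingers move at their own pace and stop on an object; the grip force is fixed at half the most. Time passes only in rows, so rows that repeat a pose let the fingers close. It gives the time, the measured TCP pose, the force, the opening and the grip force at its end, in the units of the state.
- get_obs(): the state, without advancing time (a new reading comes with each control period).
- grab_frame(name): name is "side" or "top" or "wrist"; returns a dict with "color" (480x640x3 uint8, red, green, blue), "depth" (480x640 float32, m along the optical axis (not along the pixel's ray), 0 where there is no reading), "intrinsics" (3x3 intrinsics, pixels), "k1" (the pictures are not rectified: a ray, as slopes to the right and down, at radius r is drawn at 1 + k1 r^2 times it, then the intrinsics apply), "extrinsics" (4x4, takes a point from camera to world coordinates); the wrist camera has in their place "T_tool_cam" (4x4, takes a point from camera to tool coordinates, whose origin is the TCP and whose axes are the flange's). Camera axes: x right, y down, z forward; pixel columns grow to the right and rows downward; lengths in m; the calibration is good to about 2 mm. A picture is of the moment at which its call begins: read the wrist's pose just before it.
- close_job(): hands the job in; it is judged then, once.
The state is a dict: "time_s": time; "q": joint angles; "qvel": joint speeds; "joint_efforts": joint torques, N m; "position": TCP position; "orientation": TCP orientation; "contact_force": force on the tool from outside, world axes, zero at the start; "ft_torque": the same for the moment, N m; "grip_width": opening from 0.0 (shut) to 1.0 (fully open); "grip_force": force on a finger pad.
Only numpy, scipy, OpenCV 4.12 (cv2) and the standard library are available. Lean on these libraries where they do the work, as an engineer would, in place of code of your own. Each camera call takes 0.05 s, during which the arm holds its last target. There are 200 camera calls.

### The job

Pack the round metal basket for the steriliser: put the two orange-capped bottles from the bench in with the five already there, so that one bottle stands in the middle and six stand round it, all upright on the basket's floor. The orange-capped bottle already inside stands in the way and has to be shifted first. Lower the bottles in rather than dropping them, tip none over, and leave the beaker and the green-capped bottle where they are.

Things in the scene. Friction and masses are not known exactly. Their poses are not given: they have to be found in the camera images.
- basket: Round perforated metal basket, fixed to the bench. Inside 176 mm across, outside 181 (195 over the low side loops); rim 62 mm, inner floor 4 mm above the bench. Origin: centre of its underside, z up; its yaw does not matter. Holds seven bottles: one in the middle, six round it with axes 57 mm from the centre, 60 degrees apart, about 3 mm between neighbours, which can slide aside a little.
- black_1_mid (a point): One of four black-capped bottles, already well placed in the basket, in a row along the wall (57 mm from its centre, 60 degrees apart); the middle and two neighbouring wall places are free of them. 55 mm wide, 120 mm tall, 0.26 kg, slides freely. Its fixed cap, 38 mm wide, can be gripped from 97 to 120 mm above the underside; below, the shoulder slopes out to the body. Point: on the axis, half-way up (60 mm); z up.
- black_2_mid (a point): One of four black-capped bottles, already well placed in the basket, in a row along the wall (57 mm from its centre, 60 degrees apart); the middle and two neighbouring wall places are free of them. 55 mm wide, 120 mm tall, 0.26 kg, slides freely. Its fixed cap, 38 mm wide, can be gripped from 97 to 120 mm above the underside; below, the shoulder slopes out to the body. Point: on the axis, half-way up (60 mm); z up.
- black_3_mid (a point): One of four black-capped bottles, already well placed in the basket, in a row along the wall (57 mm from its centre, 60 degrees apart); the middle and two neighbouring wall places are free of them. 55 mm wide, 120 mm tall, 0.26 kg, slides freely. Its fixed cap, 38 mm wide, can be gripped from 97 to 120 mm above the underside; below, the shoulder slopes out to the body. Point: on the axis, half-way up (60 mm); z up.
- black_4_mid (a point): One of four black-capped bottles, already well placed in the basket, in a row along the wall (57 mm from its centre, 60 degrees apart); the middle and two neighbouring wall places are free of them. 55 mm wide, 120 mm tall, 0.26 kg, slides freely. Its fixed cap, 38 mm wide, can be gripped from 97 to 120 mm above the underside; below, the shoulder slopes out to the body. Point: on the axis, half-way up (60 mm); z up.
- orange_in_mid (a point): Orange-capped bottle in the basket, badly placed: about 31 mm from the centre, in the gap left by the black-capped ones, blocking all three free places. 54 mm wide, 110 mm tall, 0.26 kg, slides freely. Its fixed cap, 38 mm wide, can be gripped from 88 to 110 mm above the underside; below, the shoulder slopes out to the body. Point: on the axis, half-way up (55 mm); z up.
- orange_a_mid (a point): Orange-capped bottle on the bench, left or right of the basket, to be packed. 54 mm wide, 110 mm tall, 0.26 kg, slides freely. Its fixed cap, 38 mm wide, can be gripped from 88 to 110 mm above the underside; below, the shoulder slopes out to the body. Point: on the axis, half-way up (55 mm); z up.
- orange_b_mid (a point): Orange-capped bottle on the bench, left or right of the basket, to be packed. 54 mm wide, 110 mm tall, 0.26 kg, slides freely. Its fixed cap, 38 mm wide, can be gripped from 88 to 110 mm above the underside; below, the shoulder slopes out to the body. Point: on the axis, half-way up (55 mm); z up.
- beaker_mid (a point): Bystander: empty clear beaker, 63 mm across, 85 mm tall, on the bench beside the basket. The point is on its axis, half-way up; z up.
- green_bottle_mid (a point): Bystander: white bottle with a green cap, 46 mm across, 95 mm tall, on the bench beside the basket. The point is on its axis, half-way up; z up.
Things that resemble listed ones, but are neither listed nor needed, are in the scene too. Leave any brown or purple look-alike of the part that bears black_3_mid alone.

How it is judged (in metres and radians):
At the end, for the whole second after the job is handed in: All seven bottles (four black-capped, three orange-capped) stand in the basket: undersides within 5 mm of the basket's floor, upright within 7 degrees, axes within 66 mm of the basket's centre, at rest (under 0.02 m/s); one of them, no matter which, has its axis within 16 mm of the basket's centre (z of black_1_mid in the frame of basket between 0.059 and 0.069 m and horizontal distance between each of black_1_mid, black_2_mid, black_3_mid, black_4_mid, orange_in_mid, orange_a_mid, orange_b_mid and basket below 0.066 m and angle between each of black_1_mid, black_2_mid, black_3_mid, black_4_mid, orange_in_mid, orange_a_mid, orange_b_mid's own z axis and vertical below 0.12 rad and linear speed of each of black_1, black_2, black_3, black_4, orange_in, orange_a, orange_b below 0.02 m/s and z of black_2_mid in the frame of basket between 0.059 and 0.069 m and z of black_3_mid in the frame of basket between 0.059 and 0.069 m and z of black_4_mid in the frame of basket between 0.059 and 0.069 m and z of orange_in_mid in the frame of basket between 0.054 and 0.064 m and z of orange_a_mid in the frame of basket between 0.054 and 0.064 m and z of orange_b_mid in the frame of basket between 0.054 and 0.064 m and horizontal distance between any of black_1_mid, black_2_mid, black_3_mid, black_4_mid, orange_in_mid, orange_a_mid, orange_b_mid and basket below 0.016 m); the robot touches nothing.
It fails at once if a bottle is knocked over or badly tipped (more than about 30 degrees) (angle between any of black_1_mid, black_2_mid, black_3_mid, black_4_mid, orange_in_mid, orange_a_mid, orange_b_mid's own z axis and vertical above 0.55 rad).
It fails at once if a bottle is dropped into the basket: it falls free from more than about 3 cm above the floor of the basket ((z of black_1_mid in the frame of basket above 0.084 m and horizontal distance between black_1_mid and basket below 0.08 m and contact force between the fingers and black_1 below 0.05 N and linear speed of black_1 above 0.4 m/s) or (z of black_2_mid in the frame of basket above 0.084 m and horizontal distance between black_2_mid and basket below 0.08 m and contact force between the fingers and black_2 below 0.05 N and linear speed of black_2 above 0.4 m/s) or (z of black_3_mid in the frame of basket above 0.084 m and horizontal distance between black_3_mid and basket below 0.08 m and contact force between the fingers and black_3 below 0.05 N and linear speed of black_3 above 0.4 m/s) or (z of black_4_mid in the frame of basket above 0.084 m and horizontal distance between black_4_mid and basket below 0.08 m and contact force between the fingers and black_4 below 0.05 N and linear speed of black_4 above 0.4 m/s) or (z of orange_in_mid in the frame of basket above 0.079 m and horizontal distance between orange_in_mid and basket below 0.08 m and contact force between the fingers and orange_in below 0.05 N and linear speed of orange_in above 0.4 m/s) or (z of orange_a_mid in the frame of basket above 0.079 m and horizontal distance between orange_a_mid and basket below 0.08 m and contact force between the fingers and orange_a below 0.05 N and linear speed of orange_a above 0.4 m/s) or (z of orange_b_mid in the frame of basket above 0.079 m and horizontal distance between orange_b_mid and basket below 0.08 m and contact force between the fingers and orange_b below 0.05 N and linear speed of orange_b above 0.4 m/s)).
It fails at once if the beaker or the green-capped bottle is moved more than 3 cm or tipped over (distance of any of beaker_mid, green_bottle_mid from where it was at the start of the episode above 0.03 m or angle between any of beaker_mid, green_bottle_mid's own z axis and vertical above 0.4 rad).
It also fails if it takes over 61 s, if anything falls off the work surface, if the arm or the gripper's body presses on something with over 40 N, if the wrist force passes 120 N, or if a joint passes its speed limit or range.

## Working session

There is one attempt and no reset: what is moved stays moved. The work goes in short steps, Python scripts to look and compute and a shell command to move; the robot and the scene stay as the last step left them, time stands still between calls to the robot, and variables do not carry over. Pictures are saved under pics/ and viewed, at most 10 in all, crops included, and the job is handed in when it is done.

```bash
mkdir -p pics; cat > h.py <<'E'
import numpy as np, cv2
from plant import get_obs, grab_frame
def cloud(f,T=None):
    K=np.array(f["intrinsics"]);k1=f["k1"]
    v,u=np.mgrid[0:480,0:640].astype(float)
    d=np.array([k1,0,0,0,0],float)
    p=cv2.undistortPoints(np.stack([u.ravel(),v.ravel()],1)[:,None],K,d)[:,0]
    z=f["depth"].ravel()
    P=np.c_[p*z[:,None],z]
    E=np.array(f["extrinsics"]) if T is None else T
    P=P@E[:3,:3].T+E[:3,3]; P[z<=0]=np.nan
    return P.reshape(480,640,3)
E
python3 - <<'E'
from h import *
o=get_obs();print({k:np.round(v,3).tolist() for k,v in o.items()})
for n in("top","side"):
    f=grab_frame(n);cv2.imwrite(f"pics/{n}0.png",f["color"][...,::-1]);np.save(n+"0.npy",f,allow_pickle=True)
    print(n,np.round(f["extrinsics"],3).tolist(),f["k1"])
E
```

```text
{'time_s': 0.0, 'q': [-65.546, 18.002, -2.754, 69.339, -0.001, 90.0], 'qvel': [-0.062, -0.004, 0.006, 0.024, 0.085, -0.062], 'joint_efforts': [0.001, -53.958, 33.976, 0.019, 0.0, 0.0], 'position': [0.248, -0.546, 0.205], 'orientation': [[0.91, 0.414, -0.001], [0.414, -0.91, 0.001], [-0.0, -0.002, -1.0]], 'contact_force': [-0.716, 0.693, 0.367], 'ft_torque': [-0.061, 0.053, 0.042], 'grip_force': 0.0, 'grip_width': 1.001}
top [[-0.005, -0.988, 0.154, 0.361], [-1.0, 0.006, 0.006, -0.011], [-0.007, -0.154, -0.988, 0.983], [0.0, 0.0, 0.0, 1.0]] -0.1299443289814557
side [[-0.999, 0.002, 0.053, 0.462], [-0.047, 0.412, -0.91, 0.769], [-0.023, -0.911, -0.411, 0.443], [0.0, 0.0, 0.0, 1.0]] -0.09872205025677118
```

View pics/top0.png

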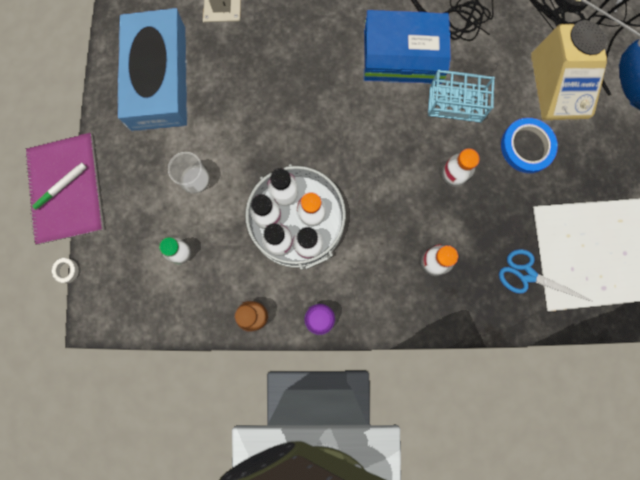

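View pics/side0.png

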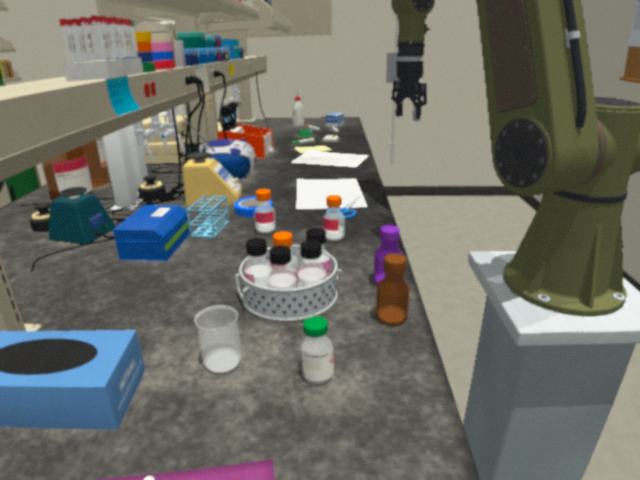

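The top view shows the basket centred near (295,216). Inside it are black caps at (281,179), (263,204), (274,234) and (307,237), and an orange cap at (311,202). The bench oranges are at (469,159) and (446,257). The beaker is at (188,170), the green bottle at (170,247), and the brown and purple look-alikes at (248,315) and (320,318). The side view shows all of them upright.

```bash
cat >> h.py <<'E'
def caps(f,P,seeds,r=16,h0=0.08):
    out={}
    v,u=np.mgrid[0:480,0:640]
    for n,(a,b) in seeds.items():
        m=(np.hypot(u-a,v-b)<r)&(P[...,2]>h0)&(P[...,2]<0.2)
        Q=P[m]; zt=np.percentile(Q[:,2],90); Q=Q[Q[:,2]>zt-0.006]
        (x,y),R=cv2.minEnclosingCircle((Q[:,:2]*1000).astype(np.float32))
        out[n]=(x,y); print(n,"mean",np.round(Q[:,:2].mean(0)*1000,1),"circ",np.round([x,y,R],1),"zt",round(zt*1000,1),len(Q))
    return out
E
python3 - <<'E'
from h import *
f=np.load("top0.npy",allow_pickle=True).item();P=cloud(f)
caps(f,P,dict(k1=(281,179),k2=(263,204),k3=(274,234),k4=(307,237),oin=(311,202),oa=(469,159),ob=(446,257),green=(170,247),brown=(248,315),purple=(320,318)),r=13)
# basket rim
m=(P[...,2]>0.055)&(P[...,2]<0.067); v,u=np.mgrid[0:480,0:640]; m&=np.hypot(u-295,v-216)<62; m&=np.hypot(u-295,v-216)>40
Q=P[m][:,:2]*1000
from scipy.optimize import least_squares
s=least_squares(lambda p:np.hypot(*(Q-p[:2]).T)-p[2],[390,20,89],loss='soft_l1');print(s.x,len(Q))
m=(np.hypot(u-188,v-170)<22)&(P[...,2]>0.07);print("beaker",P[m][:,:].mean(0) if m.any() else None)
E
```

```text
k1 mean [603.7  58.8] circ [604.4  59.1  18.7] zt 124.8 338
k2 mean [557.   91.2] circ [557.5  91.2  18.6] zt 124.7 345
k3 mean [505.1  69.4] circ [505.4  69.4  18.4] zt 124.7 352
k4 mean [498.4  11.3] circ [499.1  11.4  18.6] zt 124.4 358
oin mean [562.6   5.1] circ [562.8   5.4  18.1] zt 114.0 325
oa mean [ 643.7 -281.5] circ [ 644.8 -281.8   19.3] zt 110.8 298
ob mean [ 465.8 -232.8] circ [ 465.8 -233.1   18.5] zt 110.1 348
green mean [487.8 260.7] circ [487.5 261.2  17.9] zt 94.3 294
brown mean [364.1 115.9] circ [364.3 115.2  18.4] zt 120.1 333
purple mean [357.8  -8.7] circ [358.1  -8.7  18.7] zt 120.2 375
[551.221461    34.83120218  89.36628426] 863
beaker [0.63987067 0.24451896 0.07945705]
```

```bash
cat > d.py <<'E'
import sys; from h import *
o=get_obs();R=np.array(o["orientation"]);p=np.array(o["position"])*1000
t=np.array([float(a) for a in sys.argv[1:4]])
print("t",o["time_s"],"pos",p.round(1),"dp_cm",(R.T@(t-p)/10).round(2),"yaw_y",np.degrees(np.arctan2(R[1,1],R[0,1])).round(1),"tilt",R[:,2].round(3),"grip",o["grip_width"],o["grip_force"],"F",np.round(o["contact_force"],1))
E
python3 d.py 563 5 165
```

```text
t 0.1 pos [ 248.1 -545.7  205.2] dp_cm [ 51.46 -37.09   4.08] yaw_y -65.5 tilt [-0.001  0.001 -1.   ] grip 1.0012640411510503 0.0 F [-0.2 -0.2  0.1]
```

```bash
python3 -m handwheel '[{"dp":[3,-2,0],"rot":[0,0,0]},{"dp":[6,-4.3,0],"rot":[0,0,0]},{"dp":[9,-6.5,0],"rot":[0,0,0]},{"dp":[12,-8.7,0],"rot":[0,0,0]},{"dp":[15,-10.8,0],"rot":[0,0,0]},{"dp":[18,-13,0],"rot":[0,0,0]},{"dp":[21,-15.1,0],"rot":[0,0,0]},{"dp":[24,-17.3,0],"rot":[0,0,0]}]' 0.75
python3 -m handwheel '[{"dp":[3,-2.2,0],"rot":[0,0,0]},{"dp":[6,-4.3,0],"rot":[0,0,0]},{"dp":[9,-6.5,0],"rot":[0,0,0]},{"dp":[12,-8.7,0],"rot":[0,0,0]},{"dp":[15,-10.8,0],"rot":[0,0,0]},{"dp":[18,-13,0],"rot":[0,0,0]},{"dp":[21,-15.1,0],"rot":[0,0,0]},{"dp":[24,-17.3,0],"rot":[0,0,0]}]'
python3 -m handwheel '[{"dp":[2,-1.4,1.5],"rot":[0,0,0]},{"dp":[3.46,-2.4,2.5],"rot":[0,0,0]},{"dp":[3.46,-2.4,2.5],"rot":[0,0,0]},{"dp":[3.46,-2.4,2.5],"rot":[0,0,0]},{"dp":[3.46,-2.4,2.5],"rot":[0,0,0]}]'
cat > w.py <<'E'
import sys; from h import *
o=get_obs();f=grab_frame("wrist");T=np.eye(4);T[:3,:3]=o["orientation"];T[:3,3]=o["position"];T=T@np.array(f["T_tool_cam"])
P=cloud(f,T);np.savez("w.npz",P=P,c=f["color"]);cv2.imwrite(sys.argv[1],f["color"][...,::-1])
c=f["color"].astype(int)
org=((c[...,0]>150)&(c[...,0]-c[...,2]>90)&(c[...,1]<170)).astype(np.uint8)
blk=((c.max(2)<60)&(P[...,2]>.118)&(P[...,2]<.13)).astype(np.uint8)
for nm,m,lo,hi in(("org",org,.10,.119),("blk",blk,.118,.13)):
    m=(m>0)&(P[...,2]>lo)&(P[...,2]<hi)
    n,l,s,_=cv2.connectedComponentsWithStats(m.astype(np.uint8))
    for i in range(1,n):
        if s[i,4]<300: continue
        Q=P[l==i];zt=np.percentile(Q[:,2],80);Q=Q[Q[:,2]>zt-.006];(x,y),r=cv2.minEnclosingCircle((Q[:,:2]*1000).astype(np.float32))
        print(nm,np.round([x,y,r,zt*1000],1),"px",s[i].tolist())
E
python3 w.py pics/w1.png; python3 d.py 563 5 97
```

```text
time_s: 0.77
position: [0.3956, -0.2876, 0.2058]
orientation: [[0.91, 0.414, -0.0], [0.414, -0.91, 0.0], [-0.0, -0.0, -1.0]]
contact_force: [1.3, 0.6, 0.4]
grip_width: 0.751
grip_force: 0.0
time_s: 1.43
position: [0.5425, -0.0308, 0.2057]
orientation: [[0.91, 0.414, -0.0], [0.414, -0.91, -0.0], [-0.0, -0.0, -1.0]]
contact_force: [0.8, -0.6, 0.5]
grip_width: 0.749
grip_force: 0.0
time_s: 1.85
position: [0.5631, 0.0032, 0.181]
orientation: [[0.91, 0.414, -0.001], [0.414, -0.91, -0.0], [-0.001, 0.0, -1.0]]
contact_force: [0.5, -0.1, -0.3]
grip_width: 0.752
grip_force: 0.0
org [560.4   6.2  18.1 113. ] px [291, 223, 48, 50, 1854]
blk [601.8  59.4  18.1 123.7] px [239, 140, 56, 56, 2299]
blk [555.3  92.1  18.4 123.8] px [171, 184, 54, 54, 2150]
blk [503.2  70.3  18.5 123.7] px [178, 262, 51, 48, 1784]
blk [496.4  12.6  18.5 123.6] px [248, 300, 49, 45, 1646]
t 1.9 pos [563.3   2.8 181.4] dp_cm [ 0.06 -0.22  8.44] yaw_y -65.6 tilt [-0. -0. -1.] grip 0.7503303165440506 0.0 F [-0.2  1.3 -0.7]
```

View pics/w1.png

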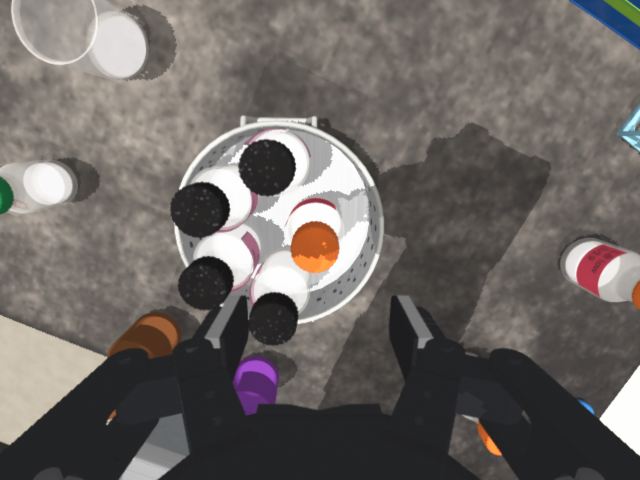

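The wrist view shows the orange cap at (315,247), the black caps at (268,167), (200,208), (205,283) and (272,317), and both fingers clear of them. Now I'll descend on the cap.

```bash
python3 -m handwheel '[{"dp":[0,-0.3,1.4],"rot":[0,0,0]},{"dp":[0,-0.3,2.8],"rot":[0,0,0]},{"dp":[0,-0.3,4.2],"rot":[0,0,0]},{"dp":[0,-0.3,5.6],"rot":[0,0,0]},{"dp":[0,-0.3,7],"rot":[0,0,0]},{"dp":[0,-0.3,8],"rot":[0,0,0]},{"dp":[0,-0.3,8.5],"rot":[0,0,0]},{"dp":[0,-0.3,8.5],"rot":[0,0,0]}]'
python3 -m handwheel '[{"dp":[0,0,0],"rot":[0,0,0]},{"dp":[0,0,0],"rot":[0,0,0]},{"dp":[0,0,0],"rot":[0,0,0]},{"dp":[0,0,0],"rot":[0,0,0]},{"dp":[0,0,0],"rot":[0,0,0]},{"dp":[0,0,0],"rot":[0,0,0]}]' 0.35; python3 d.py 550 35.4 99
```

```text
time_s: 2.57
position: [0.5616, 0.0057, 0.0954]
orientation: [[0.911, 0.413, -0.001], [0.413, -0.911, -0.0], [-0.001, -0.0, -1.0]]
contact_force: [0.5, 0.6, -0.2]
grip_width: 0.747
grip_force: 0.0
time_s: 3.07
position: [0.5626, 0.0065, 0.0963]
orientation: [[0.91, 0.414, 0.0], [0.414, -0.91, 0.0], [0.0, 0.0, -1.0]]
contact_force: [-0.5, -0.3, 0.3]
grip_width: 0.354
grip_force: 0.0
t 3.0667 pos [562.6   6.5  96.3] dp_cm [ 0.05 -3.16 -0.27] yaw_y -65.5 tilt [ 0.  0. -1.] grip 0.35370908101919957 0.0 F [-0.5 -0.3  0.3]
```

```bash
python3 -m handwheel '[{"dp":[0,0,0],"rot":[0,0,0]},{"dp":[0,0,0],"rot":[0,0,0]},{"dp":[0,0,0],"rot":[0,0,0]},{"dp":[0,0,0],"rot":[0,0,0]}]' 0.2; python3 w.py pics/w2.png
```

```text
time_s: 3.4
position: [0.5624, 0.0064, 0.096]
orientation: [[0.91, 0.414, -0.0], [0.414, -0.91, -0.0], [-0.0, -0.0, -1.0]]
contact_force: [-0.1, -0.0, -0.3]
grip_width: 0.206
grip_force: 0.0
org [560.2   6.3  18.4 113. ] px [286, 261, 67, 74, 2991]
blk [601.8  59.4  18.3 123.7] px [200, 138, 89, 88, 5773]
blk [554.8  92.2  19.1 123.7] px [98, 207, 85, 81, 5013]
blk [503.8  70.6  18.7 123.6] px [117, 321, 73, 59, 2562]
```

View pics/w2.png

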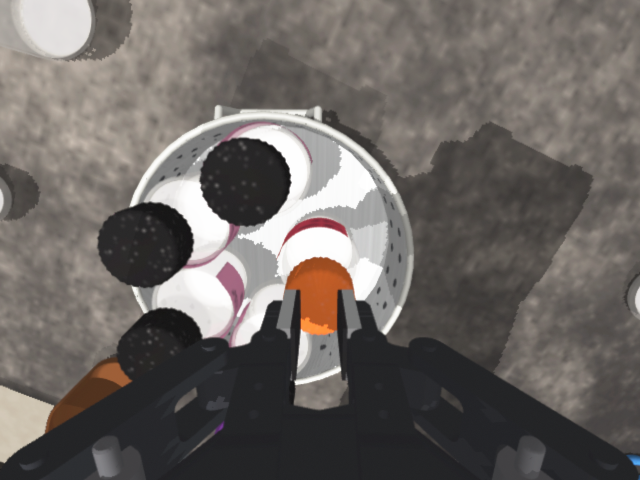

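The wrist view shows the fingers at about (285–350, 290+), just image-below the orange cap at (320,295), so the pads may have missed it. I'll check where the fingers really are.

```bash
python3 - <<'E'
from h import *
o=get_obs();f=grab_frame("wrist");Tc=np.array(f["T_tool_cam"]);print(Tc.round(4).tolist(),f["k1"])
K=np.array(f["intrinsics"])
P=cloud(f,Tc) # tool coords
for nm,t in(("tcp",[0,0,0]),("grasp",[0,0,-.019])):
    c=np.linalg.inv(Tc)@np.r_[t,1];r,_=cv2.projectPoints(c[None,:3],np.zeros(3),np.zeros(3),K,np.array([f["k1"],0,0,0]));print(nm,r.ravel().round(1),c[2].round(3))
for v,u in((295,292),(295,348),(310,290),(310,352),(325,278),(325,362),(345,270),(345,370),(380,310),(320,320),(280,320)):
    print((u,v),(P[v,u]*1000).round(1),f["color"][v,u])
t=grab_frame("top");W=cloud(t);cv2.imwrite("pics/t2.png",cv2.resize(t["color"][130:290,210:420,::-1],None,fx=3.5,fy=3.5))
E
```

```text
[[-0.0009, -0.9582, -0.286, 0.0728], [1.0, -0.0005, -0.0016, -0.0007], [0.0014, -0.286, 0.9582, -0.1671], [0.0, 0.0, 0.0, 1.0]] -0.03635699939200554
tcp [320.2 286.1] 0.181
grasp [320.4 301.9] 0.163
(292, 295) [ 10.9 -12.3 -34.5] [121 122 122]
(348, 295) [ 11.3  11.7 -35.4] [121 122 122]
(290, 310) [ 10.3 -12.1 -47.1] [122 122 122]
(352, 310) [ 10.9  12.2 -48.4] [121 122 122]
(278, 325) [ 11.  -15.4 -60.1] [121 123 122]
(362, 325) [  6.6  15.8 -52.4] [40 41 42]
(270, 345) [ 12.1 -16.2 -74.3] [35 37 38]
(370, 345) [ 12.4  15.4 -74.8] [36 37 39]
(310, 380) [-86.4  -7.1  32.7] [252 252 250]
(320, 320) [-11.   -0.2 -17. ] [183  88  37]
(320, 280) [ 10.   -0.2 -15.6] [195  93  39]
```

View pics/t2.png

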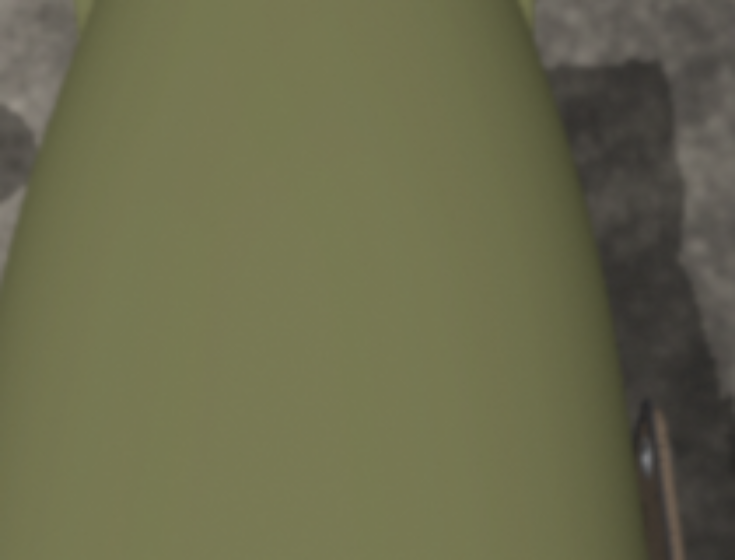

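The top view is blocked by the arm. The depth readings put the finger ends about 33 mm behind the stated TCP, above the cap top, so they closed over nothing. I'll measure the tips precisely.

```bash
python3 - <<'E'
from h import *
f=grab_frame("wrist");P=cloud(f,np.array(f["T_tool_cam"]))*1000
c=f["color"].astype(int);g=(c.max(2)-c.min(2)<15)&(c.max(2)<180)
for s in(-1,1):
    m=g&(P[...,2]<-18)&(P[...,2]>-60)&(P[...,1]*s>3)&(P[...,1]*s<40)&(abs(P[...,0])<14)
    Q=P[m];print(s,len(Q),"zmax",np.percentile(Q[:,2],[50,90,97,99.5,100]).round(1))
    T=Q[Q[:,2]>np.percentile(Q[:,2],97)-8];print("y range",T[:,1].min().round(1),T[:,1].max().round(1),"x",T[:,0].min().round(1),T[:,0].max().round(1))
E
python3 -m handwheel '[{"dp":[0,0,-3.5],"rot":[0,0,0]},{"dp":[0,0,-3.5],"rot":[0,0,0]},{"dp":[0,0,-3.5],"rot":[0,0,0]},{"dp":[0,0,-3.5],"rot":[0,0,0]},{"dp":[0,0,-3.5],"rot":[0,0,0]}]' 0.6
python3 - <<'E'
from h import *
f=grab_frame("wrist");P=cloud(f,np.array(f["T_tool_cam"]))*1000
c=f["color"].astype(int);g=(c.max(2)-c.min(2)<15)&(c.max(2)<180)
for s in(-1,1):
    m=g&(P[...,2]<3)&(P[...,2]>-60)&(P[...,1]*s>3)&(P[...,1]*s<60)&(abs(P[...,0])<14)
    Q=P[m];print(s,len(Q),"zmax",np.percentile(Q[:,2],[50,90,97,99.5,100]).round(1))
    T=Q[Q[:,2]>np.percentile(Q[:,2],97)-8];print("y range",T[:,1].min().round(1),T[:,1].max().round(1),"x",T[:,0].min().round(1),T[:,0].max().round(1))
E
```

```text
-1 1239 zmax [-46.3 -33.8 -30.8 -28.9 -27.9]
y range -23.0 -9.4 x -10.6 11.3
1 1243 zmax [-46.4 -33.8 -30.8 -29.2 -28. ]
y range 7.6 21.2 x -11.2 11.4
time_s: 4.02
position: [0.5619, 0.0064, 0.1303]
orientation: [[0.91, 0.414, -0.001], [0.414, -0.91, -0.0], [-0.001, -0.0, -1.0]]
contact_force: [-0.5, -0.4, -0.1]
grip_width: 0.6
grip_force: 0.0
-1 1640 zmax [-47.6 -34.7 -31.  -28.6 -27. ]
y range -40.0 -26.3 x -11.2 11.4
1 1646 zmax [-47.4 -34.5 -30.8 -28.1 -27.2]
y range 24.5 37.9 x -10.9 11.2
```

Both tips are about 28 mm behind the stated TCP, and the opening is linear (51 mm at 0.6). I'll allow for that and go about 60 mm lower.

```bash
python3 -m handwheel '[{"dp":[-0.15,0.05,0.7],"rot":[0,0,0]},{"dp":[-0.15,0.05,1.5],"rot":[0,0,0]},{"dp":[-0.15,0.05,2.3],"rot":[0,0,0]},{"dp":[-0.15,0.05,3.1],"rot":[0,0,0]},{"dp":[-0.15,0.05,3.9],"rot":[0,0,0]},{"dp":[-0.15,0.05,4.7],"rot":[0,0,0]},{"dp":[-0.15,0.05,5.2],"rot":[0,0,0]},{"dp":[-0.15,0.05,5.2],"rot":[0,0,0]}]' 0.7
python3 -m handwheel '[{"dp":[0,0,0.3],"rot":[0,0,0]},{"dp":[0,0,0.6],"rot":[0,0,0]},{"dp":[0,0,0.9],"rot":[0,0,0]},{"dp":[0,0,0.9],"rot":[0,0,0]}]'
python3 -m handwheel '[{"dp":[0,0,0],"rot":[0,0,0]},{"dp":[0,0,0],"rot":[0,0,0]},{"dp":[0,0,0],"rot":[0,0,0]},{"dp":[0,0,0],"rot":[0,0,0]},{"dp":[0,0,0],"rot":[0,0,0]}]' 0.35
python3 w.py pics/w3.png; python3 d.py 549.5 35.5 72
```

```text
time_s: 4.73
position: [0.5602, 0.0053, 0.0774]
orientation: [[0.91, 0.414, -0.002], [0.414, -0.91, -0.0], [-0.002, -0.001, -1.0]]
contact_force: [-1.2, 0.1, 0.5]
grip_width: 0.7
grip_force: 0.0
time_s: 5.07
position: [0.5611, 0.0053, 0.0696]
orientation: [[0.91, 0.414, -0.0], [0.414, -0.91, -0.0], [-0.0, -0.0, -1.0]]
contact_force: [-0.9, -0.2, -0.1]
grip_width: 0.705
grip_force: 0.0
time_s: 5.48
position: [0.5616, 0.0054, 0.0706]
orientation: [[0.91, 0.414, 0.001], [0.414, -0.91, 0.0], [0.001, 0.0, -1.0]]
contact_force: [-1.5, 0.6, 5.5]
grip_width: 0.399
grip_force: 60.2
org [560.6   5.8  18.3 113. ] px [279, 279, 80, 84, 5206]
blk [601.8  59.5  18.4 123.7] px [174, 133, 107, 107, 8586]
blk [555.3  92.   18.8 123.7] px [54, 216, 102, 96, 7128]
blk [506.5  75.1  17.4 123.4] px [81, 349, 68, 53, 1657]
t 5.5333 pos [561.6   5.4  70.6] dp_cm [ 0.14 -3.24 -0.14] yaw_y -65.5 tilt [ 0.001  0.    -1.   ] grip 0.40000376210015953 60.22216628305614 F [-1.7  0.9  5.3]
```

```bash
python3 -m handwheel '[{"dp":[0,0,-0.15],"rot":[0,0,0]},{"dp":[0,0,-0.3],"rot":[0,0,0]},{"dp":[0.04,-0.6,-0.3],"rot":[0,0,0]},{"dp":[0.08,-1.2,-0.3],"rot":[0,0,0]},{"dp":[0.12,-1.8,-0.3],"rot":[0,0,0]},{"dp":[0.16,-2.4,-0.3],"rot":[0,0,0]},{"dp":[0.2,-2.9,-0.3],"rot":[0,0,0]},{"dp":[0.2,-3.2,-0.3],"rot":[0,0,0]}]'
python3 -m handwheel '[{"dp":[0,0,0],"rot":[0,0,0]},{"dp":[0,0,0],"rot":[0,0,0]},{"dp":[0,0,0.1],"rot":[0,0,0]},{"dp":[0,0,0.2],"rot":[0,0,0]},{"dp":[0,0,0.25],"rot":[0,0,0]},{"dp":[0,0,0.25],"rot":[0,0,0]}]'
python3 w.py pics/w3.png; python3 d.py 549.5 35.5 72
```

```text
time_s: 6.2
position: [0.5494, 0.0362, 0.0729]
orientation: [[0.91, 0.415, -0.0], [0.415, -0.91, 0.0], [-0.0, -0.0, -1.0]]
contact_force: [-0.5, -0.5, -2.0]
grip_width: 0.395
grip_force: 59.9
time_s: 6.7
position: [0.55, 0.0351, 0.0706]
orientation: [[0.91, 0.414, 0.0], [0.414, -0.91, 0.0], [0.0, 0.0, -1.0]]
contact_force: [-0.1, -0.6, 0.6]
grip_width: 0.399
grip_force: 60.1
org [549.3  35.7  18.3 113. ] px [279, 277, 80, 86, 5574]
blk [601.2  59.8  18.2 123.7] px [265, 139, 105, 104, 8159]
blk [554.7  92.3  18.8 123.6] px [138, 221, 101, 95, 7013]
t 6.75 pos [550.   35.1  70.7] dp_cm [-0.03 -0.06 -0.13] yaw_y -65.6 tilt [ 0. -0. -1.] grip 0.39972413255686057 60.13060899451375 F [ 0.1 -0.2  0.2]
```

View pics/w3.png

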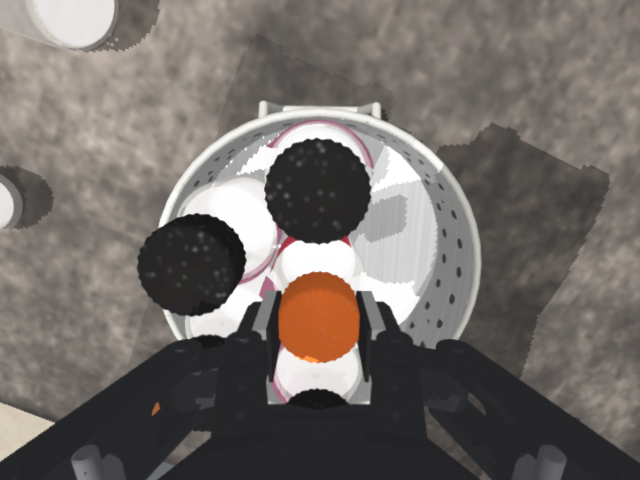

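The orange cap is at (320,317), in the middle, with the fingers at columns 272 and 365, in the gaps and clear of the neighbours. I'll release narrowly and lift.

```bash
python3 -m handwheel '[{"dp":[0,0,0],"rot":[0,0,0]},{"dp":[0,0,0],"rot":[0,0,0]},{"dp":[0,0,-0.5],"rot":[0,0,0]},{"dp":[0,0,-1.2],"rot":[0,0,0]},{"dp":[0,0,-2.2],"rot":[0,0,0]},{"dp":[0,0,-4],"rot":[0,0,0]},{"dp":[0,0,-7],"rot":[0,0,0]},{"dp":[0,0,-10],"rot":[0,0,0]}]' 0.5; python3 w.py pics/w4.png;python3 d.py 643 -281 150
```

```text
time_s: 7.42
position: [0.5491, 0.0352, 0.172]
orientation: [[0.91, 0.414, -0.001], [0.414, -0.91, -0.0], [-0.001, -0.0, -1.0]]
contact_force: [0.7, 0.6, 0.2]
grip_width: 0.499
grip_force: 0.0
org [549.1  36.   18.1 113. ] px [294, 224, 51, 51, 2017]
blk [601.   59.8  17.9 123.7] px [291, 141, 56, 58, 2401]
blk [554.9  92.4  18.7 123.7] px [217, 186, 57, 55, 2308]
blk [503.3  70.4  18.4 123.7] px [222, 268, 53, 44, 1349]
blk [496.3  13.   18.6 123.5] px [293, 306, 50, 47, 1721]
t 7.4667 pos [553.   35.5 178.9] dp_cm [-4.93 32.52  2.95] yaw_y -65.5 tilt [ 0.009  0.001 -1.   ] grip 0.49636457634339015 0.0 F [ 2.  -0.3  4.7]
```

```bash
python3 -m handwheel '[{"dp":[-0.3,2.5,0],"rot":[0,0,0]},{"dp":[-0.8,6,0],"rot":[0,0,0]},{"dp":[-1.3,9.6,0],"rot":[0,0,0]},{"dp":[-1.9,13.2,0],"rot":[0,0,0]},{"dp":[-2.4,16.8,0],"rot":[0,0,0]},{"dp":[-2.9,20.4,0],"rot":[0,0,0]},{"dp":[-3.4,24,0],"rot":[0,0,0]},{"dp":[-3.9,27.6,0],"rot":[0,0,0]}]' 0.8
python3 -m handwheel '[{"dp":[-0.4,3,0],"rot":[0,0,0]},{"dp":[-0.7,5,0],"rot":[0,0,0]},{"dp":[-0.7,5,0],"rot":[0,0,0]},{"dp":[-0.7,5,0],"rot":[0,0,0]},{"dp":[-0.7,5,0],"rot":[0,0,0]}]'
python3 w.py pics/w5.png;python3 d.py 643 -281 66.6
```

```text
time_s: 8.13
position: [0.6292, -0.234, 0.1717]
orientation: [[0.91, 0.414, 0.001], [0.414, -0.91, -0.0], [0.001, 0.001, -1.0]]
contact_force: [1.2, -0.2, 0.6]
grip_width: 0.797
grip_force: 0.0
time_s: 8.55
position: [0.6428, -0.2801, 0.171]
orientation: [[0.91, 0.414, 0.0], [0.414, -0.91, 0.0], [0.0, -0.0, -1.0]]
contact_force: [-0.4, -0.6, 0.5]
grip_width: 0.802
grip_force: 0.0
org [ 640.9 -281.7   18.5  109.1] px [296, 227, 50, 51, 1930]
t 8.6 pos [ 642.8 -279.6  171. ] dp_cm [-0.04  0.14 10.44] yaw_y -65.5 tilt [ 0.  0. -1.] grip 0.8001666074208488 0.0 F [-0.2 -0.1 -0.6]
```

```bash
python3 -m handwheel '[{"dp":[-0.25,0.2,1.5],"rot":[0,0,0]},{"dp":[-0.25,0.2,3],"rot":[0,0,0]},{"dp":[-0.25,0.2,4.5],"rot":[0,0,0]},{"dp":[-0.25,0.2,6],"rot":[0,0,0]},{"dp":[-0.25,0.2,7.5],"rot":[0,0,0]},{"dp":[-0.25,0.2,9],"rot":[0,0,0]},{"dp":[-0.25,0.2,10.2],"rot":[0,0,0]},{"dp":[-0.25,0.2,10.4],"rot":[0,0,0]}]'
python3 -m handwheel '[{"dp":[0,0,0],"rot":[0,0,0]},{"dp":[0,0,0],"rot":[0,0,0]},{"dp":[0,0,0],"rot":[0,0,0]},{"dp":[0,0,0],"rot":[0,0,0]},{"dp":[0,0,0],"rot":[0,0,0]},{"dp":[0,0,0],"rot":[0,0,0]},{"dp":[0,0,0],"rot":[0,0,0]}]' 0.35
python3 w.py pics/w6.png;python3 d.py 641 -282 66.6
```

```text
time_s: 9.27
position: [0.6399, -0.2815, 0.0643]
orientation: [[0.91, 0.415, -0.003], [0.415, -0.91, 0.002], [-0.002, -0.003, -1.0]]
contact_force: [0.0, 0.2, -0.1]
grip_width: 0.801
grip_force: 0.0
time_s: 9.85
position: [0.6424, -0.2834, 0.0681]
orientation: [[0.91, 0.414, 0.002], [0.414, -0.91, -0.0], [0.002, 0.001, -1.0]]
contact_force: [-0.8, 2.2, 5.8]
grip_width: 0.393
grip_force: 60.7
org [ 641.9 -282.6   18.3  109.2] px [279, 278, 80, 82, 5157]
blk [ 635.  -267.1   11.3  127.7] px [267, 312, 10, 63, 302]
blk [ 649.2 -298.1   11.1  127.9] px [361, 312, 9, 68, 305]
t 9.9 pos [ 642.4 -283.4   68.1] dp_cm [-0.07 -0.19  0.15] yaw_y -65.5 tilt [ 0.002 -0.    -1.   ] grip 0.3967056814115204 60.656031165272 F [-0.6  2.   6. ]
```

```bash
python3 -m handwheel '[{"dp":[0,0,-0.5],"rot":[0,0,0]},{"dp":[0,0,-2],"rot":[0,0,0]},{"dp":[0,0,-4],"rot":[0,0,0]},{"dp":[0,0,-6],"rot":[0,0,0]},{"dp":[0,0,-8],"rot":[0,0,0]},{"dp":[0.4,-1.5,-9.5],"rot":[0,0,0]},{"dp":[1,-3.5,-10],"rot":[0,0,0]},{"dp":[1.6,-6,-10],"rot":[0,0,0]}]'
python3 -m handwheel '[{"dp":[0.7,-2.6,0],"rot":[0,0,0]},{"dp":[1.4,-5.2,0],"rot":[0,0,0]},{"dp":[2.1,-7.8,0],"rot":[0,0,0]},{"dp":[2.8,-10.4,0],"rot":[0,0,0]},{"dp":[3.5,-13,0],"rot":[0,0,0]},{"dp":[4.2,-15.6,0],"rot":[0,0,0]},{"dp":[4.8,-17.6,0],"rot":[0,0,0]},{"dp":[5.2,-19,0],"rot":[0,0,0]}]'
python3 -m handwheel '[{"dp":[0,0,0],"rot":[0,0,0]},{"dp":[0,0,0],"rot":[0,0,0]},{"dp":[0,0,0],"rot":[0,0,0]}]'
python3 w.py pics/w7.png;python3 d.py 596 1.6 168
```

```text
time_s: 10.57
position: [0.6321, -0.2227, 0.1684]
orientation: [[0.911, 0.412, 0.003], [0.412, -0.911, -0.001], [0.002, 0.002, -1.0]]
contact_force: [0.7, -0.3, -3.0]
grip_width: 0.396
grip_force: 60.3
time_s: 11.23
position: [0.5988, -0.0252, 0.1664]
orientation: [[0.91, 0.415, -0.001], [0.415, -0.91, 0.001], [-0.001, -0.001, -1.0]]
contact_force: [0.6, -0.4, -3.8]
grip_width: 0.397
grip_force: 60.4
time_s: 11.48
position: [0.5999, -0.0283, 0.1665]
orientation: [[0.91, 0.414, -0.0], [0.414, -0.91, -0.001], [-0.0, 0.001, -1.0]]
contact_force: [0.1, -0.3, -2.8]
grip_width: 0.392
grip_force: 60.4
org [549.5  36.   18.1 113.1] px [185, 252, 51, 51, 1989]
org [ 469.2 -232.9   17.7  108.2] px [451, 450, 31, 27, 352]
blk [602.2  59.3  18.3 123.8] px [168, 173, 58, 58, 2465]
blk [555.5  92.2  18.7 123.8] px [101, 218, 56, 54, 2240]
blk [503.6  70.6  19.2 123.7] px [114, 296, 52, 49, 1896]
t 11.5333 pos [600.  -28.6 166.5] dp_cm [ 0.88 -2.91 -0.15] yaw_y -65.6 tilt [ 0.    -0.001 -1.   ] grip 0.3947093517478159 60.42901808861643 F [-0.4  0.3 -2.6]
```

View pics/w7.png

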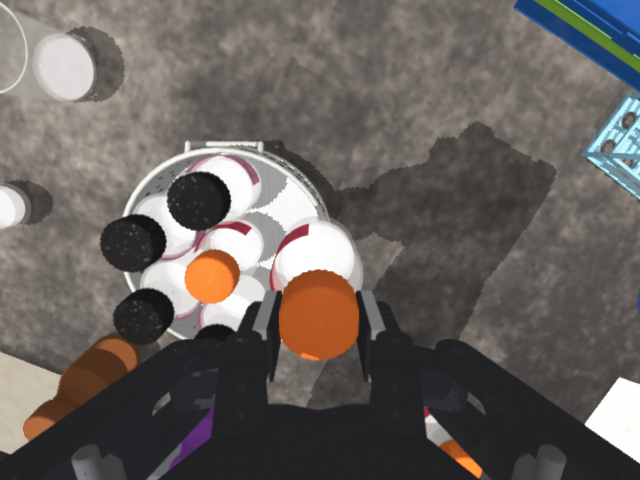

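The held bottle's cap is at (319,315) and hangs upright; the centre orange is at (211,277) and the free places to its right are open. I'll move over place B and lower.

```bash
python3 -m handwheel '[{"dp":[0.3,-1,0],"rot":[0,0,0]},{"dp":[0.6,-2,0],"rot":[0,0,0]},{"dp":[0.88,-2.9,0],"rot":[0,0,0]},{"dp":[0.88,-2.9,1],"rot":[0,0,0]},{"dp":[0.88,-2.9,2.2],"rot":[0,0,0]},{"dp":[0.88,-2.9,3.4],"rot":[0,0,0]},{"dp":[0.88,-2.9,4],"rot":[0,0,0]},{"dp":[0.88,-2.9,4],"rot":[0,0,0]}]'
python3 w.py pics/w8.png;python3 d.py 596.2 1.7 72
```

```text
time_s: 12.2
position: [0.5943, 0.0025, 0.1243]
orientation: [[0.91, 0.414, -0.003], [0.414, -0.91, -0.0], [-0.003, -0.001, -1.0]]
contact_force: [-0.1, -0.5, -3.2]
grip_width: 0.393
grip_force: 60.5
org [549.4  36.   18.3 112.9] px [210, 284, 54, 57, 1421]
blk [602.2  59.4  18.2 123.7] px [192, 194, 71, 69, 3531]
blk [555.1  92.1  18.6 123.7] px [110, 248, 69, 64, 3135]
blk [507.8  76.2  15.9 123.3] px [124, 338, 46, 35, 706]
t 12.25 pos [595.    2.4 125.4] dp_cm [0.09 0.12 5.34] yaw_y -65.5 tilt [-0.002 -0.    -1.   ] grip 0.39598185937374786 60.51144425757229 F [-0.4 -0.2 -2.6]
```

```bash
python3 -m handwheel '[{"dp":[0.1,0.1,1],"rot":[0,0,0]},{"dp":[0.1,0.1,2],"rot":[0,0,0]},{"dp":[0.1,0.1,3],"rot":[0,0,0]},{"dp":[0.1,0.1,4],"rot":[0,0,0]},{"dp":[0.1,0.1,4.6],"rot":[0,0,0]},{"dp":[0.1,0.1,5],"rot":[0,0,0]},{"dp":[0.1,0.1,5.2],"rot":[0,0,0]},{"dp":[0.1,0.1,5.2],"rot":[0,0,0]}]'
python3 -m handwheel '[{"dp":[0,0,0.1],"rot":[0,0,0]},{"dp":[0,0,0.15],"rot":[0,0,0]},{"dp":[0,0,0.15],"rot":[0,0,0]}]'
python3 w.py pics/w9.png;python3 d.py 596.2 1.7 72
```

```text
time_s: 12.92
position: [0.5969, 0.0019, 0.074]
orientation: [[0.91, 0.414, -0.001], [0.414, -0.91, -0.0], [-0.001, -0.0, -1.0]]
contact_force: [-0.2, 0.6, -2.7]
grip_width: 0.397
grip_force: 60.5
time_s: 13.17
position: [0.5975, 0.0019, 0.0734]
orientation: [[0.91, 0.414, 0.001], [0.414, -0.91, 0.0], [0.001, 0.0, -1.0]]
contact_force: [-0.2, 0.3, -2.6]
grip_width: 0.395
grip_force: 60.5
org [597.1   2.6  18.3 114.3] px [279, 273, 80, 87, 5553]
org [563.6  43.3   7.1 108.7] px [192, 332, 35, 17, 369]
blk [602.   59.5  18.5 123.7] px [140, 221, 98, 92, 6586]
blk [555.6  91.8  19.  123.6] px [34, 291, 94, 83, 5436]
t 13.2167 pos [597.5   1.9  73.4] dp_cm [-0.12 -0.04  0.14] yaw_y -65.6 tilt [ 0.001 -0.    -1.   ] grip 0.39615732895111183 60.515141570940614 F [-0.4 -0.2 -3.1]
```

```bash
python3 -m handwheel '[{"dp":[0,0,0.1],"rot":[0,0,0]},{"dp":[0,0,0.17],"rot":[0,0,0]},{"dp":[0,0,0.17],"rot":[0,0,0]},{"dp":[0,0,0.17],"rot":[0,0,0]}]'
python3 -m handwheel '[{"dp":[0,0,0],"rot":[0,0,0]},{"dp":[0,0,0],"rot":[0,0,0]},{"dp":[0,0,-0.5],"rot":[0,0,0]},{"dp":[0,0,-1.2],"rot":[0,0,0]},{"dp":[0,0,-2.2],"rot":[0,0,0]},{"dp":[0,0,-4],"rot":[0,0,0]},{"dp":[0,0,-7],"rot":[0,0,0]},{"dp":[0,0,-10],"rot":[0,0,0]}]' 0.5; python3 w.py pics/w10.png;python3 d.py 465 -233 172
```

```text
time_s: 13.55
position: [0.5978, 0.0021, 0.0721]
orientation: [[0.91, 0.414, 0.001], [0.414, -0.91, 0.0], [0.001, 0.0, -1.0]]
contact_force: [-1.2, 0.3, 4.8]
grip_width: 0.396
grip_force: 61.3
time_s: 14.22
position: [0.5965, 0.0018, 0.1726]
orientation: [[0.91, 0.414, -0.001], [0.414, -0.91, -0.0], [-0.001, -0.0, -1.0]]
contact_force: [1.0, 0.7, 0.2]
grip_width: 0.502
grip_force: 0.0
org [596.8   4.1  18.1 113. ] px [292, 222, 51, 52, 1972]
org [549.4  36.1  18.1 113. ] px [228, 261, 50, 46, 1530]
blk [602.1  59.5  18.1 123.7] px [217, 187, 56, 55, 2268]
blk [555.3  92.   18.5 123.8] px [149, 230, 55, 51, 2088]
blk [503.4  70.2  18.9 123.6] px [158, 304, 52, 47, 1679]
blk [498.2   2.3  15.6 123.3] px [261, 347, 17, 37, 327]
t 14.2667 pos [600.3   1.9 179.8] dp_cm [-22.05  15.78   0.67] yaw_y -65.5 tilt [ 0.009 -0.    -1.   ] grip 0.4990467556008823 0.0 F [ 1.8 -0.2  5.3]
```

```bash
python3 -m handwheel '[{"dp":[-2,1.5,0],"rot":[0,0,0]},{"dp":[-4.8,3.5,0],"rot":[0,0,0]},{"dp":[-7.6,5.5,0],"rot":[0,0,0]},{"dp":[-10.4,7.5,0],"rot":[0,0,0]},{"dp":[-13.2,9.6,0],"rot":[0,0,0]},{"dp":[-16,11.6,0],"rot":[0,0,0]},{"dp":[-18.8,13.7,0],"rot":[0,0,0]},{"dp":[-21,15.3,0],"rot":[0,0,0]}]' 0.8
python3 -m handwheel '[{"dp":[-0.76,0.5,0],"rot":[0,0,0]},{"dp":[-0.76,0.5,0],"rot":[0,0,0]},{"dp":[-0.76,0.5,0],"rot":[0,0,0]},{"dp":[-0.76,0.5,0],"rot":[0,0,0]}]'
python3 w.py pics/w11.png;python3 d.py 465 -233 67
```

```text
time_s: 14.93
position: [0.4683, -0.2265, 0.1725]
orientation: [[0.911, 0.413, 0.001], [0.413, -0.911, -0.001], [0.0, 0.002, -1.0]]
contact_force: [1.1, -0.3, -0.3]
grip_width: 0.795
grip_force: 0.0
time_s: 15.27
position: [0.4653, -0.2311, 0.1717]
orientation: [[0.91, 0.415, 0.001], [0.415, -0.91, 0.0], [0.001, 0.0, -1.0]]
contact_force: [0.5, -0.3, 0.4]
grip_width: 0.798
grip_force: 0.0
org [ 461.4 -233.3   17.4  109.1] px [297, 249, 48, 29, 732]
t 15.3167 pos [ 465.3 -231.   171.5] dp_cm [-0.12  0.17 10.45] yaw_y -65.5 tilt [ 0.001  0.    -1.   ] grip 0.798280486079751 0.0 F [-0.3 -0.1 -0. ]
```

```bash
python3 -m handwheel '[{"dp":[-0.26,0.14,1.5],"rot":[0,0,0]},{"dp":[-0.26,0.14,3],"rot":[0,0,0]},{"dp":[-0.26,0.14,4.5],"rot":[0,0,0]},{"dp":[-0.26,0.14,6],"rot":[0,0,0]},{"dp":[-0.26,0.14,7.5],"rot":[0,0,0]},{"dp":[-0.26,0.14,9],"rot":[0,0,0]},{"dp":[-0.26,0.14,10.1],"rot":[0,0,0]},{"dp":[-0.26,0.14,10.4],"rot":[0,0,0]}]'
python3 -m handwheel '[{"dp":[0,0,0],"rot":[0,0,0]},{"dp":[0,0,0],"rot":[0,0,0]},{"dp":[0,0,0],"rot":[0,0,0]},{"dp":[0,0,0],"rot":[0,0,0]},{"dp":[0,0,0],"rot":[0,0,0]},{"dp":[0,0,0],"rot":[0,0,0]},{"dp":[0,0,0],"rot":[0,0,0]}]' 0.35
python3 w.py pics/w12.png;python3 d.py 543.5 -21.5 170
```

```text
time_s: 15.98
position: [0.4621, -0.2328, 0.0654]
orientation: [[0.91, 0.416, -0.002], [0.416, -0.91, 0.001], [-0.002, -0.002, -1.0]]
contact_force: [0.2, 0.2, 0.8]
grip_width: 0.799
grip_force: 0.0
time_s: 16.57
position: [0.4636, -0.2346, 0.0685]
orientation: [[0.91, 0.414, 0.002], [0.414, -0.91, -0.0], [0.002, 0.001, -1.0]]
contact_force: [-0.4, 1.7, 5.5]
grip_width: 0.391
grip_force: 60.2
blk [ 456.1 -218.1   11.2  127.9] px [267, 311, 11, 66, 312]
blk [ 470.5 -249.4   11.1  127.9] px [360, 312, 11, 64, 304]
t 16.6167 pos [ 463.6 -234.6   68.5] dp_cm [ 16.11 -16.07 -10.14] yaw_y -65.5 tilt [ 0.002 -0.    -1.   ] grip 0.39187054050955505 60.207387420948066 F [-1.1  2.1  7.1]
```

```bash
python3 -m handwheel '[{"dp":[0,0,-0.5],"rot":[0,0,0]},{"dp":[0,0,-2],"rot":[0,0,0]},{"dp":[0,0,-4],"rot":[0,0,0]},{"dp":[0,0,-6],"rot":[0,0,0]},{"dp":[0,0,-8],"rot":[0,0,0]},{"dp":[1,-1,-9.5],"rot":[0,0,0]},{"dp":[2.5,-2.5,-10],"rot":[0,0,0]},{"dp":[4.3,-4.2,-10],"rot":[0,0,0]}]'
python3 -m handwheel '[{"dp":[1.9,-1.8,0],"rot":[0,0,0]},{"dp":[3.8,-3.6,0],"rot":[0,0,0]},{"dp":[5.7,-5.4,0],"rot":[0,0,0]},{"dp":[7.6,-7,0],"rot":[0,0,0]},{"dp":[9,-8.2,0],"rot":[0,0,0]},{"dp":[9.7,-8.8,0],"rot":[0,0,0]},{"dp":[9.7,-8.8,0],"rot":[0,0,0]},{"dp":[9.7,-8.8,0],"rot":[0,0,0]}]'
python3 w.py pics/w13.png;python3 d.py 543.5 -21.5 170
cat > held.py <<'E'
from h import *
o=get_obs();d=np.load("w.npz");P=d["P"];c=d["c"].astype(int);p=np.array(o["position"])
m=(np.hypot(P[...,0]-p[0],P[...,1]-p[1])<.024)&(P[...,2]>p[2]+.033)&(P[...,2]<p[2]+.05)&(c[...,0]-c[...,2]>40)
Q=P[m]*1000;zt=np.percentile(Q[:,2],80);Q=Q[Q[:,2]>zt-5]
(x,y),r=cv2.minEnclosingCircle(Q[:,:2].astype(np.float32));print("held",x,y,r,zt,"minus tcp",x-p[0]*1000,y-p[1]*1000,zt-p[2]*1000,len(Q))
E
python3 held.py
```

```text
time_s: 17.28
position: [0.4854, -0.1791, 0.1694]
orientation: [[0.911, 0.412, 0.003], [0.412, -0.911, -0.002], [0.002, 0.003, -1.0]]
contact_force: [0.8, 0.1, -2.2]
grip_width: 0.391
grip_force: 60.2
time_s: 17.95
position: [0.536, -0.0585, 0.1672]
orientation: [[0.91, 0.414, -0.001], [0.414, -0.91, -0.001], [-0.001, 0.0, -1.0]]
contact_force: [-0.3, -0.0, -1.9]
grip_width: 0.391
grip_force: 60.2
org [596.5   3.8  18.1 113.2] px [242, 102, 57, 60, 2625]
org [549.   35.6  18.1 113.2] px [171, 152, 55, 56, 2320]
blk [601.7  59.2  18.6 123.9] px [152, 49, 64, 68, 3246]
blk [555.1  91.5  18.7 123.9] px [79, 104, 63, 63, 2946]
blk [503.5  69.4  18.7 123.8] px [93, 196, 59, 56, 2431]
blk [496.3  12.4  18.6 123.7] px [174, 241, 55, 53, 2211]
t 18.0 pos [535.8 -58.9 167.2] dp_cm [ 2.25 -3.08 -0.29] yaw_y -65.6 tilt [-0.001 -0.001 -1.   ] grip 0.39306706401596475 60.21994930625624 F [-0.1  0.4 -2.1]
held 536.3294067382812 -57.56090545654297 18.309423446655273 207.83138286785163 minus tcp 0.5366813587006618 1.3261730750076097 40.67165701587399 5019
```

View pics/w13.png

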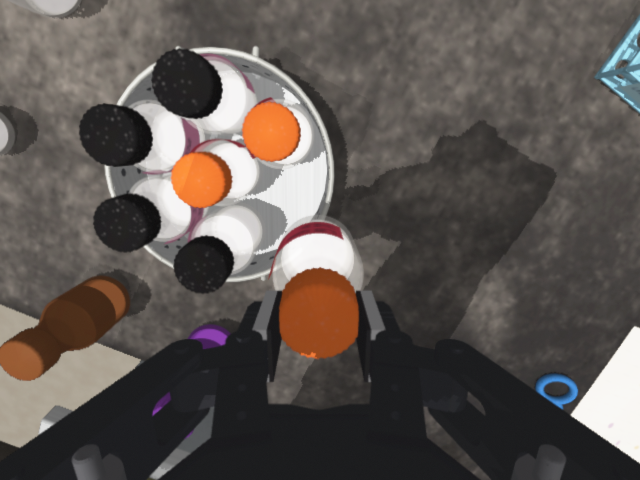

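The held bottle hangs upright with its cap at (319,313). The last free place is around (290,190), bordered by the orange caps at (271,131) and (201,180) and the black cap at (204,264).

```bash
python3 -m handwheel '[{"dp":[0.7,-1,0],"rot":[0,0,0]},{"dp":[1.4,-2,0],"rot":[0,0,0]},{"dp":[2.14,-2.92,0],"rot":[0,0,0]},{"dp":[2.14,-2.92,0],"rot":[0,0,0]},{"dp":[2.14,-2.92,0.8],"rot":[0,0,0]},{"dp":[2.14,-2.92,1.6],"rot":[0,0,0]},{"dp":[2.14,-2.92,1.6],"rot":[0,0,0]},{"dp":[2.14,-2.92,1.6],"rot":[0,0,0]}]'
python3 w.py pics/w14.png;python3 held.py;python3 d.py 543.3 -23.2 73
```

```text
time_s: 18.67
position: [0.5427, -0.0228, 0.1502]
orientation: [[0.91, 0.414, -0.002], [0.414, -0.91, -0.0], [-0.002, -0.001, -1.0]]
contact_force: [-0.3, -0.7, -1.8]
grip_width: 0.392
grip_force: 60.3
org [596.5   3.9  18.  113.1] px [287, 136, 60, 61, 2833]
org [549.2  35.9  18.3 113.1] px [210, 186, 59, 59, 2636]
blk [601.4  59.5  18.3 123.8] px [195, 82, 68, 70, 3512]
blk [555.   92.2  18.6 123.8] px [116, 139, 66, 64, 3139]
blk [503.2  70.   18.6 123.7] px [129, 234, 61, 57, 2579]
blk [496.5  12.7  18.4 123.7] px [212, 279, 53, 53, 1611]
held 542.8363037109375 -21.81679344177246 18.523786544799805 190.79520918837062 minus tcp -0.3404956272053141 1.0517400483745227 40.075038083574555 5020
t 18.7167 pos [543.2 -22.9 150.7] dp_cm [0.01 0.04 7.77] yaw_y -65.6 tilt [-0.001 -0.    -1.   ] grip 0.39184013095462594 60.2884752507407 F [ 0.   0.2 -2.1]
```

```bash
python3 -m handwheel '[{"dp":[0.05,0,0.6],"rot":[0,0,0]},{"dp":[0.05,0,1.2],"rot":[0,0,0]},{"dp":[0.05,0,1.8],"rot":[0,0,0]},{"dp":[0.05,0,2.4],"rot":[0,0,0]},{"dp":[0.05,0,3],"rot":[0,0,0]},{"dp":[0.05,0,3.6],"rot":[0,0,0]},{"dp":[0.05,0,4],"rot":[0,0,0]},{"dp":[0.05,0,4],"rot":[0,0,0]}]'
python3 -m handwheel '[{"dp":[0,0,0.5],"rot":[0,0,0]},{"dp":[0,0,1],"rot":[0,0,0]},{"dp":[0,0,1.5],"rot":[0,0,0]},{"dp":[0,0,2],"rot":[0,0,0]},{"dp":[0,0,2.5],"rot":[0,0,0]},{"dp":[0,0,3],"rot":[0,0,0]},{"dp":[0,0,3.4],"rot":[0,0,0]},{"dp":[0,0,3.4],"rot":[0,0,0]}]'
python3 w.py pics/w15.png;python3 held.py;python3 d.py 543.3 -23.2 73
```

```text
time_s: 19.38
position: [0.5434, -0.0224, 0.1101]
orientation: [[0.91, 0.414, -0.002], [0.414, -0.91, 0.0], [-0.002, -0.001, -1.0]]
contact_force: [-0.9, -0.0, -2.1]
grip_width: 0.394
grip_force: 60.3
time_s: 20.05
position: [0.5434, -0.0224, 0.0762]
orientation: [[0.91, 0.414, -0.002], [0.414, -0.91, 0.0], [-0.001, -0.001, -1.0]]
contact_force: [-0.2, 0.0, -1.6]
grip_width: 0.394
grip_force: 60.3
org [596.3   3.7  18.3 113.1] px [270, 133, 93, 95, 6710]
org [549.1  35.6  18.2 113.1] px [156, 207, 87, 89, 5827]
org [543.8 -21.5  18.2 116.9] px [280, 278, 78, 81, 4991]
blk [601.6  59.4  18.8 123.8] px [118, 45, 112, 115, 9436]
blk [554.6  91.8  19.3 123.7] px [2, 138, 105, 101, 7678]
blk [503.1  69.4  19.2 123.6] px [35, 282, 93, 82, 5558]
held 543.6734008789062 -21.229257583618164 18.3654727935791 116.83330255274622 minus tcp -0.03704328803496537 1.1721792732274885 40.13757104882971 5034
t 20.1 pos [543.7 -22.4  76.7] dp_cm [-0.07  0.06  0.37] yaw_y -65.5 tilt [-0.001  0.    -1.   ] grip 0.3913470114643282 60.28822620057781 F [-0.2  0.9 -2.6]
```

Clear all round with 3.8 mm to go. I'll seat it, release and lift.

```bash
python3 -m handwheel '[{"dp":[0,0,0.15],"rot":[0,0,0]},{"dp":[0,0,0.3],"rot":[0,0,0]},{"dp":[0,0,0.4],"rot":[0,0,0]},{"dp":[0,0,0.42],"rot":[0,0,0]},{"dp":[0,0,0.42],"rot":[0,0,0]}]'
python3 -m handwheel '[{"dp":[0,0,0],"rot":[0,0,0]},{"dp":[0,0,0],"rot":[0,0,0]},{"dp":[0,0,-0.5],"rot":[0,0,0]},{"dp":[0,0,-1.2],"rot":[0,0,0]},{"dp":[0,0,-2.2],"rot":[0,0,0]},{"dp":[0,0,-4],"rot":[0,0,0]},{"dp":[0,0,-7],"rot":[0,0,0]},{"dp":[0,0,-10],"rot":[0,0,0]}]' 0.5
python3 -m handwheel '[{"dp":[-1.5,3,-2],"rot":[0,0,0]},{"dp":[-3,6,-3],"rot":[0,0,0]},{"dp":[-4,9,-3],"rot":[0,0,0]},{"dp":[-5,12,-3],"rot":[0,0,0]},{"dp":[-6,15,-3],"rot":[0,0,0]},{"dp":[-6,15,-3],"rot":[0,0,0]},{"dp":[-6,15,-3],"rot":[0,0,0]},{"dp":[-6,15,-3],"rot":[0,0,0]}]'
python3 - <<'E'
from h import *
f=grab_frame("top");cv2.imwrite("pics/t9.png",cv2.resize(f["color"][130:290,140:380,::-1],None,fx=3,fy=3));P=cloud(f)
caps(f,P,dict(k1=(281,179),k2=(263,204),k3=(274,234),k4=(307,237),oin=(294,207),oB=(314,183),oA=(325,212),green=(170,247)),r=13)
E
```

```text
time_s: 20.52
position: [0.5442, -0.0225, 0.0731]
orientation: [[0.91, 0.414, 0.0], [0.414, -0.91, -0.0], [0.0, 0.0, -1.0]]
contact_force: [-0.3, -0.5, -2.3]
grip_width: 0.393
grip_force: 60.3
time_s: 21.18
position: [0.5436, -0.0224, 0.1746]
orientation: [[0.91, 0.414, -0.001], [0.414, -0.91, 0.0], [-0.001, -0.0, -1.0]]
contact_force: [0.4, 0.0, -0.0]
grip_width: 0.501
grip_force: 0.0
time_s: 21.85
position: [0.5517, -0.1837, 0.2038]
orientation: [[0.91, 0.414, 0.001], [0.414, -0.91, 0.0], [0.001, -0.0, -1.0]]
contact_force: [0.7, 0.4, -0.6]
grip_width: 0.498
grip_force: 0.0
k1 mean [603.7  59. ] circ [604.6  59.1  18.9] zt 124.9 335
k2 mean [557.   91.1] circ [557.6  91.3  18.7] zt 124.7 346
k3 mean [505.   69.3] circ [504.9  69.4  18.5] zt 124.5 356
k4 mean [498.6  11.2] circ [499.2  11.4  18.6] zt 124.6 358
oin mean [551.2  34.7] circ [551.7  34.8  18.2] zt 114.6 319
oB mean [599.2   3. ] circ [599.9   2.9  18.4] zt 114.1 324
oA mean [546.  -21.4] circ [546.1 -21.5  18.3] zt 114.2 325
green mean [487.9 261.4] circ [488.4 261.8  17.9] zt 94.4 286
```

View pics/t9.png

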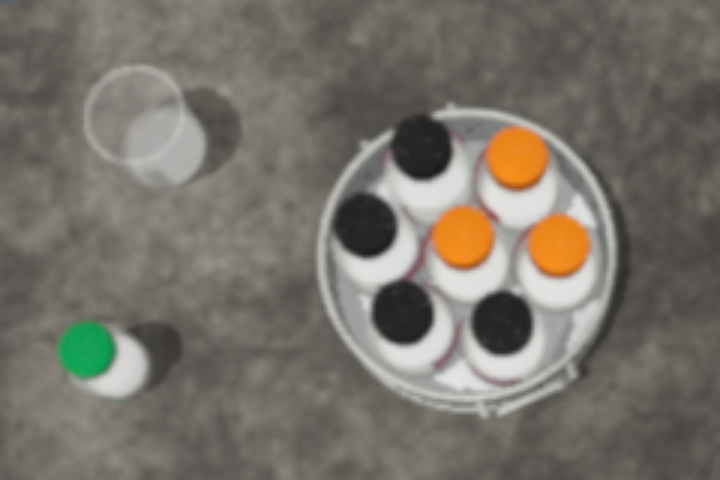

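The picture shows all seven caps in the right arrangement: orange in the middle at (463,236), six round it, all seated at the expected heights. The beaker (145,125) and green bottle (90,350) have not moved, and the arm is clear.

```bash
python3 -c "
from plant import close_job;print(close_job())"
```

```text
the job is handed in; nothing more can be done
None
```

I packed the basket and handed the job in at about 22 s: one orange-capped bottle stands in the middle with six round it, all upright on the floor, and the beaker and green-capped bottle were left where they stood (no verdict came back).

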